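Step a clamped regulator under the bench pointer

ROBOT

A 6-joint arm with a two-finger parallel gripper is mounted at the origin on the work surface. World frame = base frame: x ahead of the robot, y to its left, z up, the work surface at z = 0. Lengths are in m, angles in rad, forces in N, time in s.
With the tool pointing down it reaches from about 0.275 to 0.825 m from the base axis. Payload 5.2 kg.
Tool frame: the origin (TCP) lies on the front face of the gripper's body, between the roots of the fingers; the fingertips stand 84 mm ahead of it and the grasp point (between the pads) lies 65 mm ahead of it; z points along the fingers, y is the direction in which the jaws open and shut (so a half turn about z gives the same grasp; the last joint's range is limited). The gripper opens to 93 mm and grips with 3 to 60 N. Pads are 15 mm wide; open, the fingers measure 128 mm over their backs; the gripper's body (75 mm by 188 mm) begins 65 mm behind the grasp point.
Start: joints at [1.067, 0.259, 1.535, -0, 1.348, -0.203], TCP at [0.163, 0.525, 0.303] pointing down, gripper open.
Joint ranges: [-3.14, 3.14], [-0.91, 2.08], [0.19, 2.58], [-1.22, 4.36], [0.22, 2.71], [-3.12, 3.12]. Speed limits (rad/s): [2.57, 2.57, 3.14, 3.14, 3.14, 3.14].

INTERFACE

Orientations are given as a unit quaternion [w, x, y, z].
In Python, from workcell import manip gives the robot as it stands.
- The arm moves only by the tool carry_out, never from a script. Its argument "targets" is a list that holds one entry, the list of rows, each a list of 7 numbers: the closure in counts, from 0 (fully open) to 255 (shut), then the shift along the tool's x, y, z in m, then the turn, a rotation vector about the tool's x, y, z in rad. A call has 1 to 10 rows; each row is the pose to reach, as a shift and turn from the pose commanded when the call began, along the tool's axes at that moment; what a row does not reach only later rows make up. A row lasts 1/10 s, in which the tool goes at most 50 mm and 8.59 degrees, less where a joint would pass 70% of its speed; a pose out of reach is approached as far as the arm can. A call with a gripper value outside its range is refused whole. The fingers move at their own pace and stop on an object; "newtons" is the grip in N (left out, the last holds). Time passes only in rows, so rows that repeat a pose let the fingers close. It gives the time, the measured TCP pose, the force and the opening at its end, in the units of the state.
- manip.get_obs(): the state, without advancing time (a new reading comes with each control period).
- manip.snapshot(name): name is "side" or "top"; returns a dict with "image" (400x640x3 uint8, red, green, blue), "z_map" (400x640 float32, m along the optical axis (not along the pixel's ray), 0 where there is no reading), "vertical_fov" (degrees; the focal length in pixels is half the picture's height over the tangent of half this angle, whatever the lens; pixels are square), "cx", "cy" (the principal point, pixels), "rvec" (rotation vector, rad) and "tvec" (3), from world to camera coordinates, as OpenCV has them. Camera axes: x right, y down, z forward; pixel columns grow to the right and rows downward; lengths in m; the calibration is good to about 2 mm. A picture is of the moment at which its call begins.
- manip.sign_off(): hands the job in, once; it reports no verdict.
The state is a dict: "time": time; "joint_pos": joint angles; "joint_vel": joint speeds; "effort": joint torques, N m; "eef_pos": TCP position; "ee_rot": TCP orientation; "force": force on the tool from outside, world axes, zero at the start; "wrist_torque": the same for the moment, N m; "gripper_width": finger opening in m.
Only numpy, scipy, OpenCV 4.12 (cv2) and the standard library are available. Lean on these libraries where they do the work, as an engineer would, in place of code of your own. Each camera call takes 0.05 s, during which the arm holds its last target. There are 200 camera calls.

TASK

Move the x-y slide table by its upright handle so that the larger of the two hexagonal inlet nuts on the clamped regulator case comes to rest directly under the tip of the fixed pointer, and keep it still there for about a second. Then step the table on until the smaller hexagonal nut on the case is directly under the tip, and let go of the handle, leaving the table there.

Things in the scene. Friction and masses are not known exactly. Their poses are not given: they have to be found in the camera images.
- carrier: Blue plate, 225 x 150 mm, on x-y slides: moves level along its own x, y (180, 150 mm travel, enough for both nuts), cannot turn or lift, stays where left; about 2 N friction. Origin: grip point on its upright black handle (28 mm dia, from 35 mm below to 20 mm above the origin), 120 mm above the bench, 62 mm above the plate. +x points from handle to case; its yaw is within 17 degrees of world x.
- large_nut (a point): Centre of the top of the larger brass hex nut (27 mm across flats, 14 mm tall) on the round black case (108 mm dia, 28 mm tall, centre 135 mm from the handle) that a cam lock clamps to the plate at any angle. It moves with the plate; 100 mm above the bench, 34 mm from the case's centre. Loose spare nuts near by are not meant.
- small_nut (a point): Centre of the top of the smaller brass hex nut (15 mm across flats, 14 mm tall) on the same case, which also carries a small orange tee and a clear round cover. 34 mm from the case's centre, 62 mm from the large nut, 100 mm above the bench; it moves with the plate.
- pointer_tip (a point): Lower tip of the fixed steel pointer, a vertical needle 9 mm thick under a 14 mm square arm that reaches towards the robot from a grey post at the slide table's far side. The tip is 115 mm above the bench, 15 mm above the nut tops; a round steel cap (18 mm dia, top at 170 mm) on the arm's free end lies right above it. Nothing on the plate strikes it.

How it is judged:
By the outcome, as a careful person would: the job done as asked, in the order asked, and still so for the second after the job is handed in, with the robot touching nothing.
It also fails if it takes over 40 s, if anything falls off the work surface, if the arm or the gripper's body presses on something with over 40 N, if the wrist force passes 120 N, or if a joint passes its speed limit or range.

## Working session

There is one attempt and no reset: what is moved stays moved. The work goes in short steps, Python scripts to look and compute and a tool call to move; the robot and the scene stay as the last step left them, time stands still between calls to the robot, and variables do not carry over. Pictures are saved under pics/ and viewed, about 8 in all and at most 12, crops included, and the job is handed in when it is done.

Besides the shell and the picture viewer there is one more tool, called as name(argument=value, ...), one argument or row to a line, values as JSON. carry_out: Moves the arm, as the interface text tells. Its arguments: {"type":"object","properties":{"targets":{"type":"array"},"newtons":{"type":"number"}},"required":["targets"]}

```bash
mkdir -p pics; cat > h.py <<'E'
import numpy as np, cv2
from workcell import manip
from scipy.spatial.transform import Rotation as R
def snap(n,f):
    s=manip.snapshot(n); cv2.imwrite(f'pics/{f}.png',s['image'][:,:,::-1]); np.save(f'pics/{f}.npy',s,allow_pickle=True); return s
def load(f): return np.load(f'pics/{f}.npy',allow_pickle=True).item()
def world(s,u,v,Z=None):
    f=200/np.tan(np.radians(s['vertical_fov'])/2)
    d=np.array([(u-s['cx'])/f,(v-s['cy'])/f,1.]); M=R.from_rotvec(np.ravel(s['rvec'])).as_matrix(); t=np.ravel(s['tvec'])
    if Z is None: return M.T@(d*s['z_map'][int(round(v)),int(round(u))]-t)
    c=-M.T@t; r=M.T@d; return c+r*(Z-c[2])/r[2]
def crop(s,f,u0,v0,u1,v1,k):
    cv2.imwrite(f'pics/{f}.png',cv2.resize(s['image'][v0:v1,u0:u1,::-1],None,fx=k,fy=k,interpolation=cv2.INTER_CUBIC))
E
python3 - <<'E'
from h import *
for n in('top','side'):
    s=snap(n,n+'0'); M=R.from_rotvec(np.ravel(s['rvec'])).as_matrix(); print(n,s['vertical_fov'],s['cx'],s['cy'],-M.T@np.ravel(s['tvec']),M[2])
o=manip.get_obs(); print(o)
E
```

```text
top 43.79238883816063 318.8500490334492 199.81631926740138 [0.60834107 0.04872256 0.79923815] [ 0.07374459 -0.00498067 -0.99726472]
side 45.967477791882665 317.53593398541267 203.5957549725287 [0.32776243 0.45089829 0.54955763] [ 0.4881527  -0.6092446  -0.62492236]
{'time': 0.1, 'joint_pos': array([ 1.06721063e+00,  2.59268368e-01,  1.53591289e+00, -1.28634227e-05,
        1.34798759e+00, -2.02788942e-01]), 'joint_vel': array([ 3.60414957e-05, -1.37379345e-03, -5.02412212e-03,  1.43587407e-03,
       -6.84116831e-04,  1.79364530e-03]), 'effort': array([ 2.40844842e-03, -4.38200605e+01, -2.84646052e+01,  7.19199772e-02,
        3.60607042e-02, -3.42939863e-06]), 'eef_pos': array([0.16276779, 0.5250188 , 0.30202605]), 'ee_rot': array([-2.66710139e-04,  1.49830567e-01,  9.88711373e-01, -7.41620046e-04]), 'force': array([ 0.24756468, -0.57906707, -0.41173308]), 'wrist_torque': array([ 0.02065593, -0.03769923, -0.04706599]), 'gripper_width': 0.09323523004587048}
```

View pics/top0.png

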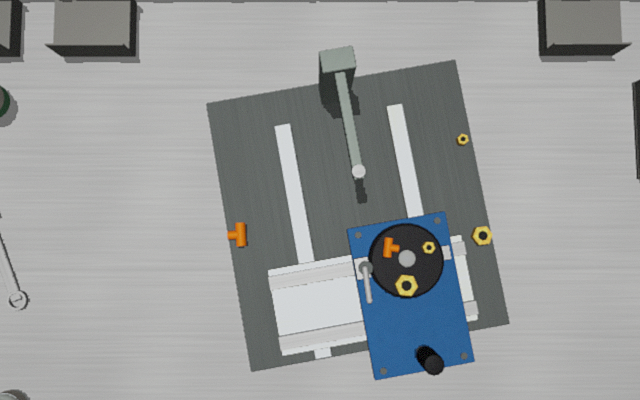

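View pics/side0.png

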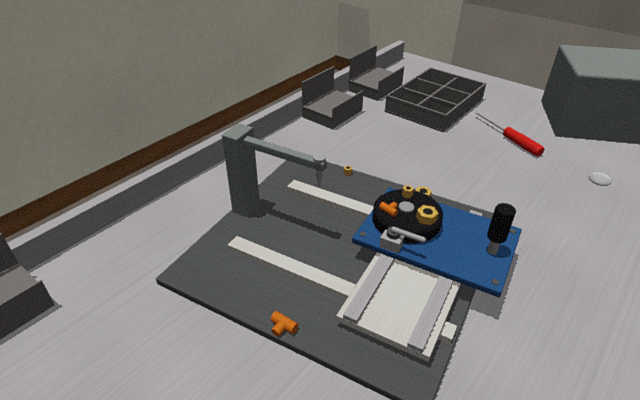

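Top view: case at about (406,260) with the large nut at (406,286) and the small nut at (429,247). The handle top is at (433,364) and the pointer cap at (358,171). The nuts on the grey base are loose spares. Next I'll enlarge to read these more closely.

```bash
python3 - <<'E'
from h import *
s=load('top0'); crop(s,'c1',335,150,485,390,2.5*1)
crop(s,'c1',340,155,490,305,4); crop(s,'c2',340,300,490,390,4)
s=load('side0'); crop(s,'c3',290,140,450,250,5)
E
```

```text
(no output)
```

View pics/c1.png

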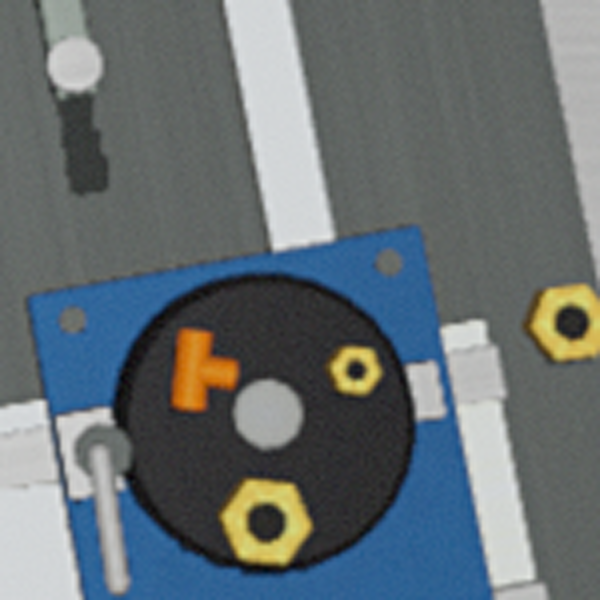

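View pics/c2.png

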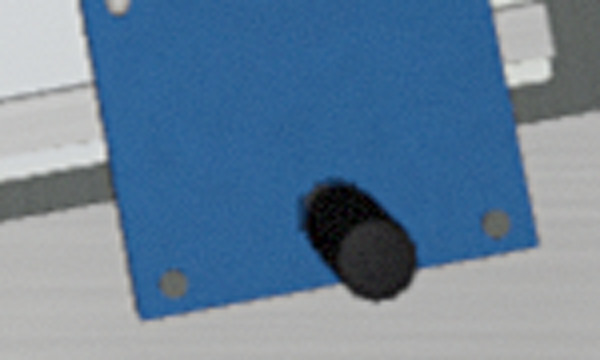

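View pics/c3.png

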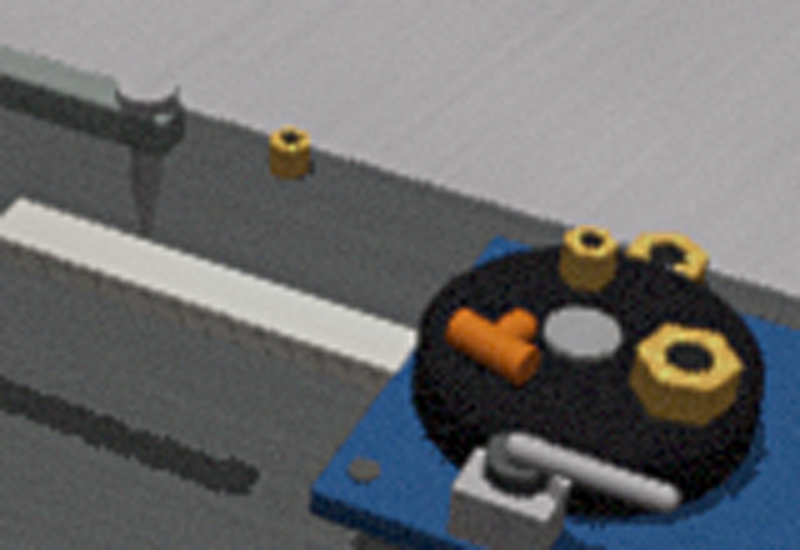

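Crops:
- Top: large nut centre (266,521), small nut (356,370), cap (75,64), handle top (376,259).
- Side: needle tip (149,235), large nut (689,357), small nut (591,240).

```bash
python3 - <<'E'
from h import *
t=load('top0'); d=load('side0')
P=lambda x,y,Z,o=300: world(t,340+(x+.5)/4-.5,(155 if o==0 else 300)+(y+.5)/4-.5,Z)
L=P(266,521,.1,0);S=P(356,370,.1,0);C=P(75,64,.17,0);H=P(376,259,.14)
Q=lambda x,y,Z: world(d,290+(x+.5)/5-.5,140+(y+.5)/5-.5,Z)
L2=Q(689,357,.1);S2=Q(591,240,.1);T2=Q(149,236,.115);C2=Q(149,92,.17)
case=P(268,413,.086,0)
for n in 'L L2 S S2 C C2 T2 H case'.split(): print(n,eval(n).round(4))
e=world(t,340+137/4,300+318/4,.058);f=world(t,340+538/4,300+243/4,.058); a=f-e;print('plate edge yaw',np.degrees(np.arctan2(a[1],a[0]))+90, np.linalg.norm(a))
print('H->case',np.degrees(np.arctan2(*(case-H)[1::-1])),np.linalg.norm((case-H)[:2]), 'LS',np.linalg.norm(L-S),np.linalg.norm((L-case)[:2]))
print('tip-L',C-L,T2-L2,'tip-S',C-S,T2-S2)
E
```

```text
L [ 0.5409 -0.0759  0.1   ]
L2 [ 0.5405 -0.0782  0.1   ]
S [ 0.5931 -0.1083  0.1   ]
S2 [ 0.5933 -0.1107  0.1   ]
C [ 0.692  -0.0049  0.17  ]
C2 [ 0.6894 -0.004   0.17  ]
T2 [ 0.6911 -0.0068  0.115 ]
H [ 0.4424 -0.1028  0.14  ]
case [ 0.5776 -0.0797  0.086 ]
plate edge yaw 10.04671391469445 0.14913536304444547
H->case 9.675133617811639 0.1371952967410573 LS 0.061463988445733725 0.03697288833502698
tip-L [0.15112729 0.07095833 0.07      ] [0.15059478 0.07140615 0.015     ] tip-S [0.09890376 0.10337012 0.07      ] [0.09774208 0.1038427  0.015     ]
```

```bash
cat >> h.py <<'E'
def rel(p,yawjaw=None):
    o=manip.get_obs(); q=o['ee_rot']; M=R.from_quat(np.r_[q[1:],q[0]]).as_matrix()
    sh=M.T@(np.array(p)-o['eef_pos']); print('t',o['time'],'pos',o['eef_pos'].round(4),'shift',sh.round(4),'w',o['gripper_width'].round(4),'F',o['force'].round(1))
    if yawjaw is not None:
        y=np.radians(yawjaw); Y=np.array([np.cos(y),np.sin(y),0]);Z=np.array([0,0,-1]);T=np.c_[np.cross(Y,Z),Y,Z]
        print('rotvec',R.from_matrix(M.T@T).as_rotvec().round(4))
E
python3 -c "
from h import *
rel([.4435,-.103,.27],100)"
```

```text
Traceback (most recent call last):
  File "h.py", line 16, in rel
    sh=M.T@(np.array(p)-o['eef_pos']); print('t',o['time'],'pos',o['eef_pos'].round(4),'shift',sh.round(4),'w',o['gripper_width'].round(4),'F',o['force'].round(1))
                                                                                                               ^^^^^^^^^^^^^^^^^^^^^^^^
AttributeError: 'float' object has no attribute 'round'
```

```bash
sed -i "s/o\['gripper_width'\].round(4)/round(o['gripper_width'],4)/" h.py
python3 -c "
from h import *
rel([.4435,-.103,.27],100)"
```

```text
t 0.1 pos [0.1628 0.525  0.302 ] shift [-0.4542 -0.5166  0.0327] w 0.0932 F [ 0.2 -0.6 -0.4]
rotvec [-0.0014 -0.0007 -0.4753]
```

carry_out(
  targets=[
    [[0,-0.454,-0.517,0.033,0,0,-0.475],[0,-0.454,-0.517,0.033,0,0,-0.475],[0,-0.454,-0.517,0.033,0,0,-0.475],[0,-0.454,-0.517,0.033,0,0,-0.475],[0,-0.454,-0.517,0.033,0,0,-0.475],[0,-0.454,-0.517,0.033,0,0,-0.475],[0,-0.454,-0.517,0.033,0,0,-0.475],[0,-0.454,-0.517,0.033,0,0,-0.475],[0,-0.454,-0.517,0.033,0,0,-0.475],[0,-0.454,-0.517,0.033,0,0,-0.475]],
  ],
)

```text
time: 1.1
eef_pos: [0.3621, 0.078, 0.2794]
ee_rot: [0.0, -0.087, 0.996, 0.0]
force: [1.0, 0.8, 1.1]
gripper_width: 0.0932
```

```bash
python3 -c "
from h import *
rel([.4435,-.103,.27],100)"
```

```text
t 1.1 pos [0.3621 0.078  0.2794] shift [-0.0488 -0.1923  0.0094] w 0.0932 F [1.  0.8 1.1]
rotvec [ 0.      0.0005 -0.0004]
```

carry_out(
  targets=[
    [[0,-0.043,-0.17,0.009,0,0,0],[0,-0.043,-0.17,0.009,0,0,0],[0,-0.043,-0.17,0.009,0,0,0],[0,-0.043,-0.17,0.009,0,0,0],[0,-0.043,-0.17,0.009,0,0,0],[0,-0.043,-0.17,0.009,0,0,0],[0,-0.043,-0.17,0.009,0,0,0]],
  ],
)

```text
time: 1.8
eef_pos: [0.4331, -0.0788, 0.2702]
ee_rot: [-0.0, -0.087, 0.996, 0.0]
force: [0.3, 0.8, 0.1]
gripper_width: 0.0933
```

```bash
python3 -c "
from h import *
rel([.4435,-.103,.19],100)"
```

```text
t 1.8 pos [ 0.4331 -0.0788  0.2702] shift [-0.0061 -0.0257  0.0802] w 0.0933 F [0.3 0.8 0.1]
rotvec [ 0.001  -0.0008  0.0005]
```

Shift sideways first, then straight down, then close.

carry_out(
  targets=[
    [[0,-0.006,-0.026,0,0,0,0],[0,-0.006,-0.026,0.03,0,0,0],[0,-0.006,-0.026,0.055,0,0,0],[0,-0.006,-0.026,0.08,0,0,0],[0,-0.006,-0.026,0.08,0,0,0],[0,-0.006,-0.026,0.08,0,0,0]],
  ],
)

```text
time: 2.4
eef_pos: [0.444, -0.1035, 0.1909]
ee_rot: [-0.0, -0.088, 0.996, 0.0]
force: [0.2, -0.8, 1.0]
gripper_width: 0.0931
```

```bash
python3 -c "
from h import *
rel([.4435,-.103,.19],100)
s=snap('side','g'); crop(s,'g1',400,100,600,250,4)"
```

```text
t 2.4 pos [ 0.444  -0.1035  0.1909] shift [0.0004 0.0006 0.0009] w 0.0931 F [ 0.2 -0.8  1. ]
rotvec [ 0.0004 -0.0004  0.0014]
```

View pics/g1.png

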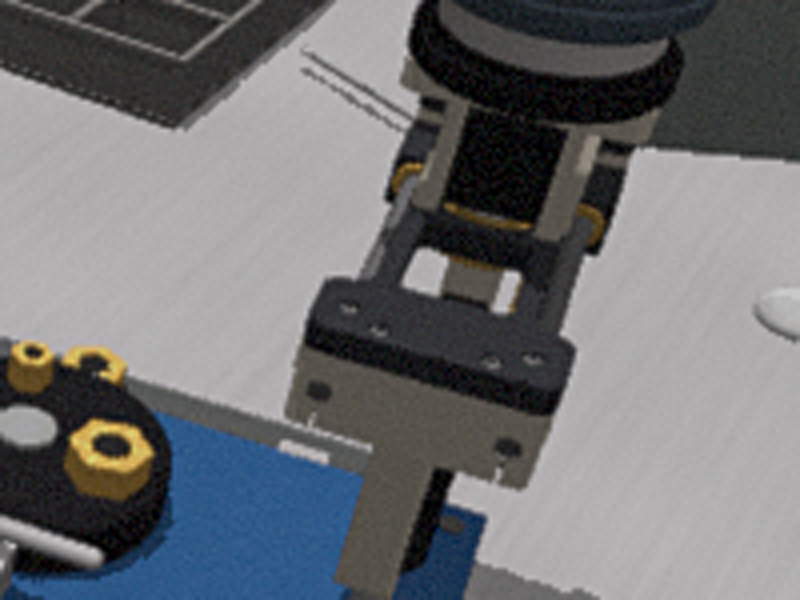

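The handle (crop ~(430,520)) stands between the fingers. Closing.

carry_out(
  targets=[
    [[255,0,0,0,0,0,0],[255,0,0,0,0,0,0],[255,0,0,0,0,0,0],[255,0,0,0,0,0,0],[255,0,0,0,0,0,0],[255,0,0,0,0,0,0],[255,0,0,0,0,0,0],[255,0,0,0,0,0,0]],
  ],
  newtons=25,
)

```text
time: 3.25
eef_pos: [0.4442, -0.1047, 0.1904]
ee_rot: [-0.0, -0.087, 0.996, 0.0]
force: [0.2, 0.9, 0.4]
gripper_width: 0.034
```

```bash
python3 -c "
from h import *
o=manip.get_obs(); p=o['eef_pos']
rel(p+[.1508,.0712,0],100)
s=snap('top','g2'); crop(s,'g2c',340,155,490,305,4)"
```

```text
t 3.25 pos [ 0.4442 -0.1047  0.1904] shift [-0.1609  0.044  -0.    ] w 0.034 F [0.2 0.9 0.4]
rotvec [ 0.0001 -0.0002 -0.0005]
```

View pics/g2c.png

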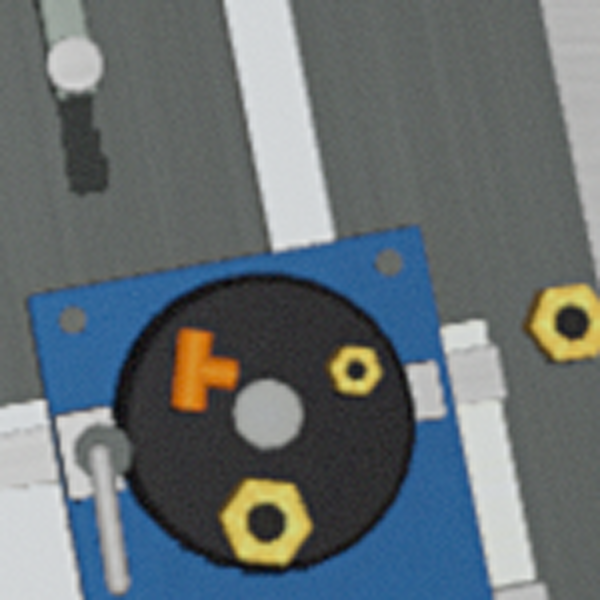

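The scene is unmoved, and at 34 mm the fingers aren't yet on the 28 mm handle, so I'll close further.

carry_out(
  targets=[
    [[255,0,0,0,0,0,0],[255,0,0,0,0,0,0],[255,0,0,0,0,0,0],[255,0,0,0,0,0,0]],
  ],
)

```text
time: 3.7
eef_pos: [0.4442, -0.1044, 0.1904]
ee_rot: [-0.0, -0.087, 0.996, 0.0]
force: [0.4, 1.2, 0.1]
gripper_width: 0.0276
```

```bash
python3 -c "
from h import *
o=manip.get_obs(); p=o['eef_pos']
rel(p+[.1508,.0712,0],100)
a=load('g2')['image'].astype(int);s=snap('top','g3');print(cv2.phaseCorrelate(a[210:300,370:440].mean(2),s['image'][210:300,370:440].mean(2).astype(float)))"
```

```text
t 3.7 pos [ 0.4442 -0.1044  0.1904] shift [-0.1609  0.044  -0.    ] w 0.0276 F [0.4 1.2 0.1]
rotvec [ 0.0004 -0.0001 -0.0003]
((0.8779300957247287, -0.20782281850710405), 0.9633582758201428)
```

carry_out(
  targets=[
    [[255,-0.01,0.003,0,0,0,0],[255,-0.03,0.0085,0,0,0,0],[255,-0.055,0.0155,0,0,0,0],[255,-0.08,0.0225,0,0,0,0],[255,-0.105,0.0295,0,0,0,0],[255,-0.13,0.0365,0,0,0,0],[255,-0.148,0.0415,0,0,0,0],[255,-0.157,0.044,0,0,0,0],[255,-0.161,0.045,0,0,0,0],[255,-0.161,0.045,0,0,0,0]],
  ],
)

```text
time: 4.75
eef_pos: [0.5955, -0.0322, 0.1904]
ee_rot: [0.001, -0.087, 0.996, 0.0]
force: [2.1, 0.7, -0.5]
gripper_width: 0.0274
```

carry_out(
  targets=[
    [[255,0,0,0,0,0,0],[255,0,0,0,0,0,0]],
  ],
)

```text
time: 4.95
eef_pos: [0.5946, -0.0324, 0.1904]
ee_rot: [0.0, -0.087, 0.996, 0.0]
force: [1.2, 0.8, -1.7]
gripper_width: 0.0277
```

```bash
python3 -c "
from h import *
rel([.4442+.1505,-.1044+.0724,.1904],100)
s=snap('side','m'); crop(s,'m1',270,120,400,210,6)
s=snap('top','mt'); crop(s,'m2',310,100,430,200,6)"
```

```text
t 4.95 pos [ 0.5946 -0.0324  0.1904] shift [-0.0002  0.0004 -0.    ] w 0.0277 F [ 1.2  0.8 -1.7]
rotvec [ 0.0004  0.0001 -0.0008]
```

View pics/m1.png

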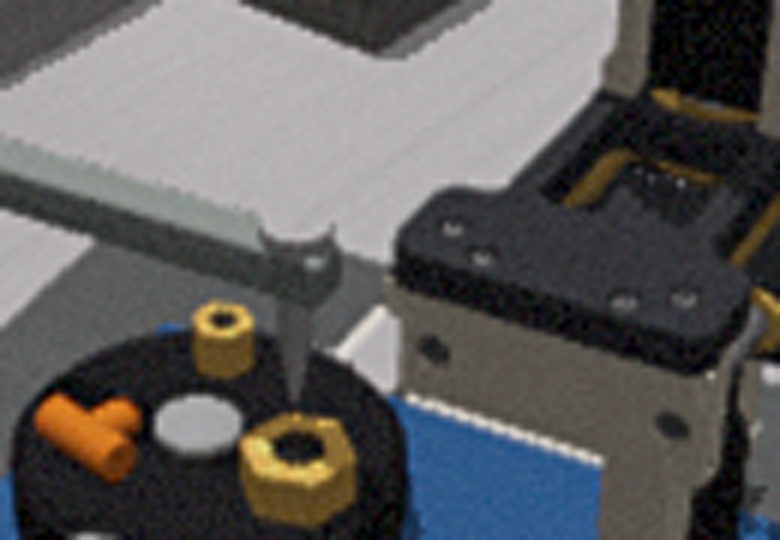

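View pics/m2.png

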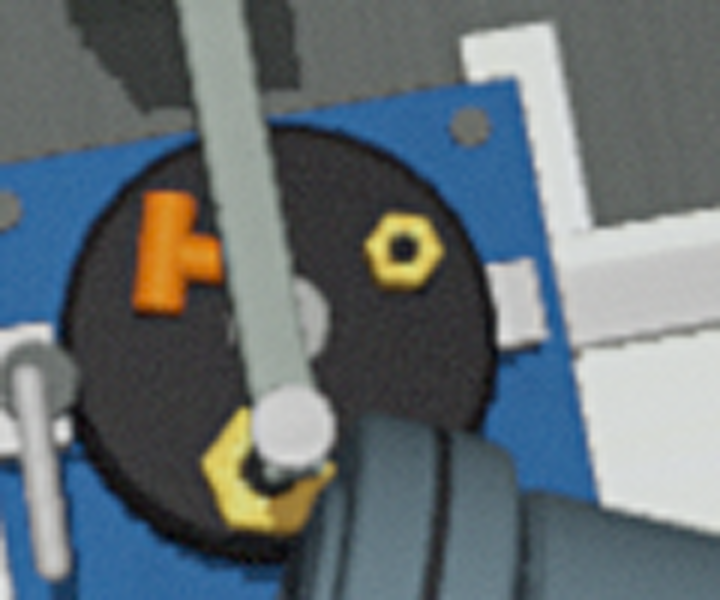

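Side crop: tip (294,402), large nut (298,447), small nut (222,318). Top crop: cap (293,427), large nut about (268,470), partly hidden, and small nut (403,250).

```bash
python3 -c "
from h import *
d=load('m');t=load('mt')
Q=lambda x,y,Z: world(d,270+(x+.5)/6-.5,120+(y+.5)/6-.5,Z)
P=lambda x,y,Z: world(t,310+(x+.5)/6-.5,100+(y+.5)/6-.5,Z)
T=Q(294,403,.115);L=Q(298,447,.1);S=Q(222,319,.1);C=P(293,427,.17);Lt=P(268,470,.1);St=P(403,250,.1)
print('side tip',T,'L',L,'S',S,'T-L',T-L,'T-S',T-S);print('top cap',C,'L',Lt,'S',St,C-Lt,C-St)
a=np.array([.0523,-.0324,0]);print('pred L from S side',T-S+a,'top',C-St+a)"
```

```text
side tip [ 0.69214437 -0.00612607  0.115     ] L [ 0.69184729 -0.00760192  0.1       ] S [ 0.74456159 -0.03954579  0.1       ] T-L [0.00029708 0.00147586 0.015     ] T-S [-0.05241723  0.03341973  0.015     ]
top cap [ 0.69183341 -0.004964    0.17      ] L [ 0.69093354 -0.00494441  0.1       ] S [ 0.74329296 -0.03742402  0.1       ] [ 8.99874272e-04 -1.95892508e-05  7.00000000e-02] [-0.05145955  0.03246002  0.07      ]
pred L from S side [-0.00011723  0.00101973  0.015     ] top [8.40449733e-04 6.00230233e-05 7.00000000e-02]
```

Within about 1 mm of centre. I'll trim half a millimetre and hold still for 1.8 s.

carry_out(
  targets=[
    [[255,-0.0006,0.0005,0,0,0,0],[255,-0.0006,0.0005,0,0,0,0],[255,-0.0006,0.0005,0,0,0,0],[255,-0.0006,0.0005,0,0,0,0],[255,-0.0006,0.0005,0,0,0,0],[255,-0.0006,0.0005,0,0,0,0],[255,-0.0006,0.0005,0,0,0,0],[255,-0.0006,0.0005,0,0,0,0],[255,-0.0006,0.0005,0,0,0,0],[255,-0.0006,0.0005,0,0,0,0]],
  ],
)

```text
time: 6.05
eef_pos: [0.5955, -0.0318, 0.1904]
ee_rot: [-0.0, -0.087, 0.996, 0.0]
force: [-1.6, -1.5, -0.1]
gripper_width: 0.0276
```

carry_out(
  targets=[
    [[255,0,0,0,0,0,0],[255,0,0,0,0,0,0],[255,0,0,0,0,0,0],[255,0,0,0,0,0,0],[255,0,0,0,0,0,0],[255,0,0,0,0,0,0],[255,0,0,0,0,0,0],[255,0,0,0,0,0,0]],
  ],
)

```text
time: 6.85
eef_pos: [0.5955, -0.0318, 0.1904]
ee_rot: [-0.0, -0.087, 0.996, 0.0]
force: [-1.9, -0.8, -0.4]
gripper_width: 0.028
```

carry_out(
  targets=[
    [[255,0.005,0.0045,0,0,0,0],[255,0.015,0.0135,0,0,0,0],[255,0.027,0.024,0,0,0,0],[255,0.037,0.033,0,0,0,0],[255,0.043,0.0385,0,0,0,0],[255,0.046,0.041,0,0,0,0],[255,0.046,0.041,0,0,0,0],[255,0.046,0.041,0,0,0,0],[255,0.046,0.041,0,0,0,0]],
  ],
)

```text
time: 7.75
eef_pos: [0.543, 0.0007, 0.1904]
ee_rot: [-0.0, -0.087, 0.996, 0.0]
force: [-2.4, 1.3, -0.8]
gripper_width: 0.0277
```

```bash
python3 -c "
from h import *
rel([.5426,.0006,.1904],100)
s=snap('side','n'); a=cv2.resize(s['image'][110:210,270:390,::-1],None,fx=5,fy=5,interpolation=cv2.INTER_CUBIC)
s=snap('top','nt'); b=cv2.resize(s['image'][120:220,310:350,::-1],None,fx=5,fy=5,interpolation=cv2.INTER_CUBIC)
b=cv2.resize(s['image'][130:230,340:380,::-1],None,fx=5,fy=5,interpolation=cv2.INTER_CUBIC)
cv2.imwrite('pics/n1.png',np.hstack([a,b]))"
```

```text
t 7.75 pos [0.543  0.0007 0.1904] shift [ 0.0004 -0.0001 -0.    ] w 0.0277 F [-2.4  1.3 -0.8]
rotvec [ 0.0006 -0.0007 -0.0004]
```

View pics/n1.png

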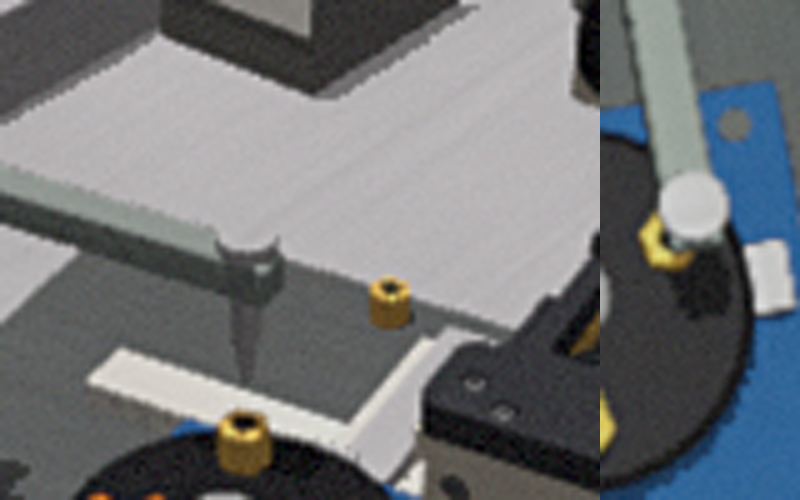

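Side crop: tip (245,385), small nut top (244,422). In the top crop the cap (94,206) hides part of the small nut, whose centre is near (72,240).

```bash
python3 -c "
from h import *
d=load('n');t=load('nt')
Q=lambda x,y,Z: world(d,270+(x+.5)/5-.5,110+(y+.5)/5-.5,Z)
P=lambda x,y,Z: world(t,340+(x+.5)/5-.5,130+(y+.5)/5-.5,Z)
T=Q(245,385,.115);S=Q(244,422,.1);print(T,S,T-S)
C=P(94,206,.17);S=P(72,240,.1);print(C,S,C-S)"
```

```text
[ 0.69236808 -0.00644441  0.115     ] [ 0.69300904 -0.00692312  0.1       ] [-0.00064095  0.00047871  0.015     ]
[ 0.69176933 -0.00494214  0.17      ] [ 0.69138515 -0.00459477  0.1       ] [ 0.00038418 -0.00034738  0.07      ]
```

Both cameras agree within about 0.6 mm, so I'll release and retreat upward.

carry_out(
  targets=[
    [[0,0,0,0,0,0,0],[0,0,0,0,0,0,0],[0,0,0,0,0,0,0],[0,0,0,0,0,0,0],[0,0,0,0,0,0,0],[0,0,0,0,0,0,0],[0,0,0,0,0,0,0],[0,0,0,0,0,0,0]],
  ],
)

```text
time: 8.65
eef_pos: [0.5431, 0.0006, 0.1904]
ee_rot: [-0.0, -0.087, 0.996, -0.0]
force: [-0.6, -0.2, -0.7]
gripper_width: 0.087
```

carry_out(
  targets=[
    [[0,0,0,-0.02,0,0,0],[0,0,0,-0.05,0,0,0],[0,0,0,-0.08,0,0,0],[0,0,0,-0.11,0,0,0],[0,0.03,0,-0.11,0,0,0],[0,0.06,0,-0.11,0,0,0],[0,0.06,0,-0.11,0,0,0],[0,0.06,0,-0.11,0,0,0]],
  ],
)

```text
time: 9.45
eef_pos: [0.484, -0.0099, 0.3009]
ee_rot: [0.001, -0.087, 0.996, -0.0]
force: [0.2, -0.4, -0.5]
gripper_width: 0.0931
```

```bash
python3 -c "
from h import *
rel([.5,0,.3])
p=load('n');s=snap('side','e')
f=lambda i,a:i['image'][a[0]:a[1],a[2]:a[3]].mean(2)
A=(185,235,280,345);print('case shift side px',cv2.phaseCorrelate(f(p,A),f(s,A)))
q=load('nt');s2=snap('top','et');A=(130,185,375,400);print(cv2.phaseCorrelate(f(q,A),f(s2,A)))
a=cv2.resize(s['image'][110:210,270:350,::-1],None,fx=5,fy=5,interpolation=cv2.INTER_CUBIC)
b=cv2.resize(s2['image'][130:230,320:400,::-1],None,fx=5,fy=5,interpolation=cv2.INTER_CUBIC)
cv2.imwrite('pics/e1.png',np.hstack([a,b]))"
```

```text
t 9.45 pos [ 0.484  -0.0099  0.3009] shift [-0.0175  0.0069  0.0009] w 0.0931 F [ 0.2 -0.4 -0.5]
case shift side px ((-0.02403770386884929, -0.057111816943471894), 0.9998449584457899)
((0.5182535999536704, 0.03856307123239233), 1.0394503841875435)
```

View pics/e1.png

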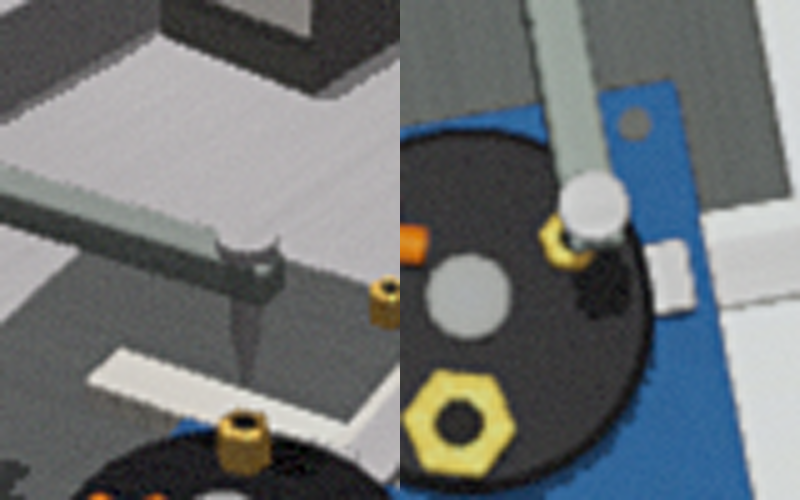

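After release, the table stayed put: the small nut (244,422) is still under the tip (245,385) in the side view. In the top view the large nut is now fully visible at (460,422), which allows an independent check.

```bash
python3 -c "
from h import *
t=load('et')
P=lambda x,y,Z: world(t,320+(x-400+.5)/5-.5,130+(y+.5)/5-.5,Z)
print(P(594,206,.17)-P(460,422,.1)-[.0523,-.0324,0])
print(manip.sign_off())"
```

```text
[-5.18173517e-04  8.34621328e-05  7.00000000e-02]
the job is handed in; nothing more can be done
None
```

The job is done and handed in at about 9.5 s on the robot's clock, well under the 40 s limit.

- **Large nut:** I gripped the handle and brought the large nut under the pointer tip. The cameras put it within about 1 mm, so I trimmed it by 0.8 mm and held it still for about 1.7 s. I took no picture after that trim.
- **Small nut:** I stepped the table on to the small nut, opened the gripper and drew the arm up and back, clear of the table. The side camera showed the nut about 0.8 mm from the tip and the top camera about 0.5 mm. A last check, worked out from the large nut's position, gave about 0.5 mm.
- **After release:** the side view showed the case had not moved (under 0.1 pixel).
- **Checks that disagreed:** a before-and-after comparison of the top view gave a 0.5-pixel (about 0.7 mm) shift. I put that down to its narrow window, possibly disturbed by the arm, because the side view showed nothing. The two cameras also differ by about 1 mm between them, within their 2 mm calibration.

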